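Clamp a ceramic block with a torque-limiting cap

ROBOT

A 7-joint arm with a two-finger parallel gripper is mounted at the origin on the work surface. World frame = base frame: x ahead of the robot, y to its left, z up, the work surface at z = 0. Lengths are in m, angles in rad, forces in N, time in s.
With the tool pointing down it reaches from about 0.425 to 0.875 m from the base axis. Payload 4.7 kg.
Tool frame: the origin (TCP) lies between the finger pads; the fingertips stand 25 mm ahead of it and the grasp point (between the pads) lies 6 mm ahead of it; z points along the fingers, x is the direction in which the jaws open and shut, and the axes are right-handed (so a half turn about z gives the same grasp; the last joint's range is limited). The gripper opens to 87 mm and grips with 3 to 60 N. Pads are 19 mm wide; open, the fingers measure 117 mm over their backs; the gripper's body (75 mm by 190 mm) begins 51 mm behind the grasp point.
Start: joints at [-1.122, 0.321, -0.07, 1.45, 0.023, 1.371, -0.057], TCP at [0.274, 0.59, 0.248] pointing down, gripper open.
Joint ranges: [-2.86, 2.86], [-0.3, 2.09], [-1.38, 1.24], [0.06, 2.45], [-1.56, 4.7], [0.09, 2.05], [-2.69, 2.69]. Speed limits (rad/s): [2.57, 2.57, 3.14, 3.14, 3.14, 3.14, 3.14].

INTERFACE

Orientations are given as [roll, pitch, yaw] about the fixed x, y, z axes, in that order (R = Rz(yaw) Ry(pitch) Rx(roll)).
In Python, from workcell import read_state, read_camera, get_calibration, hand_in gives the robot as it stands. The module is installed in compiled form; this text tells all that it offers.
- The arm moves only by the tool send_rows, never from a script. Its argument "targets" is a list of rows, each an object with "delta_pos": the shift along the tool's x, y, z in mm, a list of three; "twist": the turn about the tool's z in degrees; "jaw": the finger opening in mm, from 0 to 87. A call has 1 to 10 rows; each row is the pose to reach, as a shift and turn from the pose commanded when the call began, along the tool's axes at that moment; what a row does not reach only later rows make up. A row lasts 1/12 s, in which the tool goes at most 41.7 mm and 7.16 degrees, less where a joint would pass 70% of its speed; a pose out of reach is approached as far as the arm can. A call with a gripper value outside its range is refused whole. The fingers move at their own pace and stop on an object; "newtons" is the grip in N (left out, the last holds). Time passes only in rows, so rows that repeat a pose let the fingers close. It gives the time, the measured TCP pose, the force and the opening at its end, in the units of the state.
- read_state(): the state, without advancing time (a new reading comes with each control period).
- read_camera(name): name is "side" or "top" or "wrist"; returns (picture, depth): 400x640x3 uint8, blue, green, red; 400x640 float32, m along the optical axis (not along the pixel's ray), 0 where there is no reading.
- get_calibration(name): a dict with "fx", "fy", "cx", "cy" (pixels), "k1" (the pictures are not rectified: a ray, as slopes to the right and down, at radius r is drawn at 1 + k1 r^2 times it, then the intrinsics apply), "rvec" (rotation vector, rad) and "tvec" (3), from world to camera coordinates, as OpenCV has them. Camera axes: x right, y down, z forward; pixel columns grow to the right and rows downward; lengths in m; the calibration is good to about 2 mm. A picture is of the moment at which its call begins: read the wrist's pose just before it. get_calibration takes no time and is no camera call; for the wrist camera it gives the pose at the moment of the call.
- hand_in(): hands the job in, once; it reports no verdict.
The state is a dict: "time": time; "joint_pos": joint angles; "qd": joint speeds; "effort": joint torques, N m; "ee_pos": TCP position; "tool_rot": TCP orientation; "ft_force": force on the tool from outside, world axes, zero at the start; "ft_torque": the same for the moment, N m; "gripper_width": finger opening in m.
Only numpy, scipy, OpenCV 4.12 (cv2) and the standard library are available. Lean on these libraries where they do the work, as an engineer would, in place of code of your own. Each camera call takes 0.05 s, during which the arm holds its last target. There are 200 camera calls.

TASK

Lay the ivory ceramic block into the nest of the small block vise and let go of it, then turn the blue torque-limiting cap clockwise (seen from above) until the vise has closed on the block and the cap's slip clutch clicks. Stop at the first full click, before a second one; leave the block clamped flat and square against the fixed jaw, let go of everything, and leave the other things on the bench alone. The block is brittle and the clutch delicate: hold both gently and do not press hard on them.

Things in the scene. Friction and masses are not known exactly. Their poses are not given: they have to be found in the camera images.
- block_center (a point): Centre of the loose ivory-white ceramic block, a bar 40 long (its x) x 20 wide (its y) x 22 mm high (its z up), 70 g. It lies flat on the bench. A blue wax block and a pink resin block of the same size lie near it.
- vise: The vise, bolted down; base plate 100 x 190 x 14 mm, origin at the centre of its underside, z up, y towards the black fixed jaw, x along the jaws. Its steel sliding jaw (34 mm long, top 53 mm above the bench) starts with its face 8 to 24 mm (not told) from where it will meet the clamped block. It moves +8 mm in y per radian of clockwise cap turn and pushes the block along to the fixed jaw.
- nest (a point): Nest of the vise: the point on its floor under the centre of the clamped block; axes as the vise. The block's length goes along x. The floor is a steel rail 30 mm long in x, 40 mm above the bench; the block overhangs 5 mm at each end, where fingers have room. The fixed jaw's face is at y = +10 mm, the sliding jaw's starts between y = -18 and -34 mm; both jaws are 34 mm long in x, tops 13 mm above the floor.
- cap_axis (a point): Half-way up the blue cap's vertical axis, 85 mm from the nest towards -y, 89 mm above the bench. The cap is a knurled cylinder, 34 mm diameter, from 69 to 107 mm above the bench; nothing within 60 mm rises above 64 mm. Turning free takes about 0.08 N m. When the jaw has closed on the block (after 1 to 3.3 rad) the torque rises, and the clutch slips at about 0.25 N m. The cap stays where it is left.
- cap_mark (a point): Outer end of the white line on top of the blue cap, 17 mm from its axis, 107 mm above the bench. It turns with the cap.
- collar_frame (a point): Frame of the steel collar (52 mm diameter, top at 64 mm) under the cap, on the cap's axis at 107 mm; z up, x over the collar's red line. The cap drives the collar through the slip clutch; the white line starts over the red line and stays so until the clutch slips: each click carries it 36 degrees further clockwise. The click counts from 22 degrees; 58 is too far.
- wax_block_center (a point): Centre of the blue wax block, 40 x 20 x 22 mm, a bystander.
- resin_block_center (a point): Centre of the pink resin block, 40 x 20 x 22 mm, a bystander.
- disc: Ivory milling disc with milled pockets, 98 mm diameter, 14 mm thick, lying flat; origin at the centre of its underside. A bystander.
- jar: White jar with a green lid, 54 mm diameter, 60 mm high; origin at the centre of its underside. A bystander.
- brush: Brush 160 mm long lying on the bench. A bystander.
- driver: Screwdriver with an orange handle, 170 mm long, lying on the bench. A bystander.
Things that resemble listed ones, but are neither listed nor needed, are in the scene too. What is shaped like the part that bears block_center but yellow is not meant. Of the things that look like the vise, the larger one is meant.

How it is judged:
By the outcome, as a careful person would: the job done as asked, in the order asked, and still so for the second after the job is handed in, with the robot touching nothing.
It also fails if it takes over 72 s, if anything falls off the work surface, if the arm or the gripper's body presses on something with over 40 N, if the wrist force passes 120 N, or if a joint passes its speed limit or range.

## Working session

There is one attempt and no reset: what is moved stays moved. The work goes in short steps, Python scripts to look and compute and a tool call to move; the robot and the scene stay as the last step left them, time stands still between calls to the robot, and variables do not carry over. Pictures are saved under pics/ and viewed, about 8 in all and at most 12, crops included, and the job is handed in when it is done.

Besides the shell and the picture viewer there is one more tool, called as name([rows], argument=value, ...), one row to a line, values as JSON. send_rows: Moves the arm, as the interface text tells. Its arguments: {"type":"object","properties":{"targets":{"type":"array"},"newtons":{"type":"number"}},"required":["targets"]}

```bash
mkdir -p pics
cat > h.py <<'E'
import numpy as np, cv2
from workcell import *
def snap(name, f):
    cal=get_calibration(name); im,d=read_camera(name)
    cv2.imwrite(f'pics/{f}.png',im); np.savez(f'pics/{f}.npz',im=im,d=d,**{k:np.array(v) for k,v in cal.items()})
    return im,d,cal
def load(f): 
    z=np.load(f'pics/{f}.npz'); return z['im'],z['d'],{k:z[k] for k in z.files if k not in('im','d')}
def cloud(d,c):
    v,u=np.mgrid[:400,:640]; x=(u-c['cx'])/c['fx']; y=(v-c['cy'])/c['fy']; xs,ys=x.copy(),y.copy()
    for _ in range(8):
        s=1+c['k1']*(xs**2+ys**2); xs,ys=x/s,y/s
    P=np.stack([xs*d,ys*d,d],-1); R=cv2.Rodrigues(np.array(c['rvec'],float))[0]
    return (P-np.array(c['tvec']).ravel())@R
def proj(p,c):
    R=cv2.Rodrigues(np.array(c['rvec'],float))[0]; q=R@np.array(p)+np.array(c['tvec']).ravel(); x,y=q[:2]/q[2]
    s=1+c['k1']*(x*x+y*y); return float(c['fx']*x*s+c['cx']),float(c['fy']*y*s+c['cy'])
E
python3 - <<'E'
from h import *
print(read_state())
a=snap('top','top0'); snap('side','side0')
print(a[2])
E
```

```text
{'time': 0.0, 'joint_pos': array([-1.12187888,  0.32184374, -0.07008403,  1.45168555,  0.02259838,
        1.3708027 , -0.05687442]), 'qd': array([ 0.00125841, -0.00057666, -0.00078739, -0.00119133, -0.00054536,
        0.00045049,  0.00108042]), 'effort': array([-3.00619658e-04, -4.91292787e+01, -4.04091440e-01, -3.12537181e+01,
       -6.39034552e-02,  4.36263601e-02,  1.81411397e-04]), 'ee_pos': array([0.27363608, 0.5890294 , 0.2464427 ]), 'tool_rot': array([3.14149498e+00, 1.94986244e-03, 1.13603418e+00]), 'ft_force': array([ 0.20294521,  0.00747355, -0.0098187 ]), 'ft_torque': array([0.06199842, 0.01215402, 0.01648224]), 'gripper_width': 0.08689710838448451}
{'fx': 435.08972204116935, 'fy': 435.08972204116935, 'cx': 317.82715608625205, 'cy': 193.19170783377638, 'k1': 0.015471577336282169, 'rvec': array([ 2.16283085, -2.18212821,  0.1088478 ]), 'tvec': array([0.00218363, 0.5654377 , 1.30396048])}
```

View pics/top0.png

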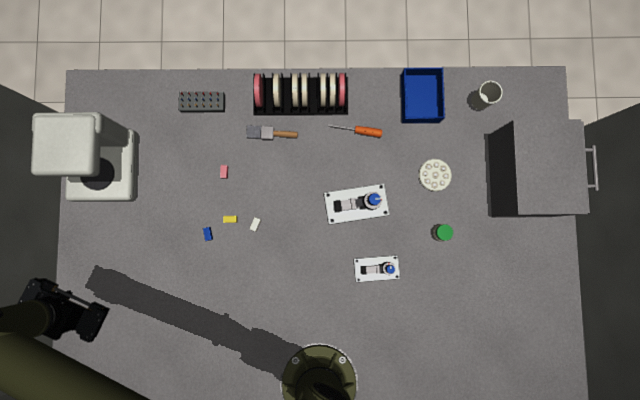

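View pics/side0.png

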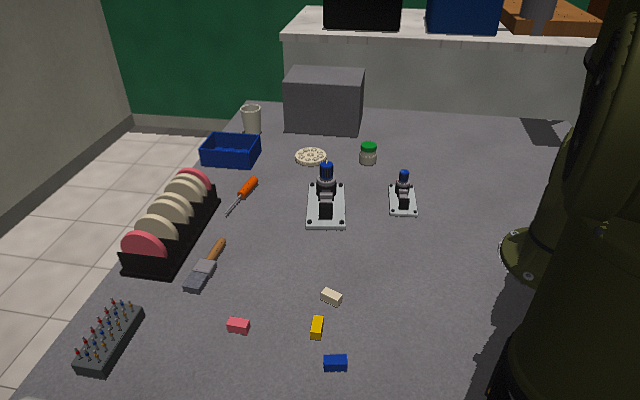

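The top view shows the ivory block at about (255,224) and yellow at (230,219). The large vise is at (357,203) with its cap at (375,200). Its fixed jaw points to the image's left, which is world +y.

Run:
```python
from h import *
im,d,c=load('top0'); W=cloud(d,c)
def reg(n,sl,m):
    p=W[sl][m]; print(n,m.sum(),p.mean(0).round(4),'zmed',np.median(p[:,2]).round(4))
    r=cv2.minAreaRect((p[:,:2]*1000).astype(np.float32)); print('  rect',r); return p
b=im.astype(int)
s=np.s_[212:238,243:267]; reg('ivory',s,(b[s].min(-1)>150))
s=np.s_[180:228,318:395]; z=W[s][...,2]; reg('plate',s,(b[s].min(-1)>150)&(z<0.03)&(z>0.004))
reg('high>.1',s,z>0.095)
p=W[s]; 
hsv=cv2.cvtColor(im,cv2.COLOR_BGR2HSV)[s]
reg('blue',s,(hsv[...,0]>100)&(hsv[...,0]<130)&(hsv[...,1]>130))
print((z[12:34:2,10:66:2]*1000).astype(int))
big=cv2.resize(im[175:240,240:400],None,fx=5,fy=5,interpolation=cv2.INTER_CUBIC); cv2.imwrite('pics/c1.png',big)
```

```text
ivory 84 [0.474  0.1917 0.021 ] zmed 0.0209
  rect ((473.948486328125, 192.03909301757812), (20.027576446533203, 38.611061096191406), 69.10540771484375)
plate 1272 [ 0.532  -0.1165  0.0133] zmed 0.0131
  rect ((534.0665893554688, -120.67123413085938), (98.92085266113281, 188.3982696533203), 8.199871063232422)
high>.1 132 [ 0.5285 -0.1464  0.2378] zmed 0.1064
  rect ((486.3630065917969, -93.15487670898438), (32.63897705078125, 211.4546661376953), 37.085609436035156)
blue 93 [ 0.5397 -0.1622  0.1059] zmed 0.106
  rect ((539.6345825195312, -162.80865478515625), (31.003665924072266, 28.964229583740234), 88.61494445800781)
[[  16   14   12   10   12   16   11   11   19   10   12   16   16   11
    16   10   14   11    9    9   13   66   62   64   10    9   13   12]
 [  20   15   12   13   15   13   13   15   10    9   13   15   12   11
    13   13   14   13   13   49   64   65  104  106  106   61   16   13]
 [  18    7   13   11   12    8   10   13   12   17   12   14   13    9
  1352   11   34   30   46   61   61  110  105  106  106  110   11   16]
 [  10   15   13   16   10   13   10   
[... 421 characters left out ...]
1   52   52   41   36   37   39   42   54   52
    49   46   47   36   50   64   62   85  101  105  107   64   12   17]
 [  14   14   12   49   48   52   50   41   44   40   38   39   55   51
    48   48   41   45   31   59   57   65   64   60   63   65   11   14]
 [  14   12    6   35   52   49   52   39   40   37   41   42   52   50
    39   22   32   34   30   35   52   63   63   65   50   11   16 1352]
 [  20   12   10    9   50   50   57   40   29   18   11   17    7   11
  1352   17   11   10   15   12   14   11   10   10   15   13   11   18]
 [  10   13   20   13   27   14   15   11   12   12   11   13   13   11
    12   13   16   12   15   13    7   17    8   14   16   14   14   11]]
```

View pics/c1.png

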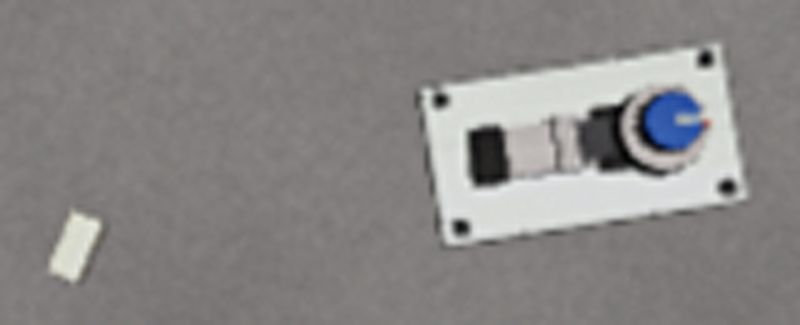

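send_rows([
  {"delta_pos":[-276,349,80],"twist":86,"jaw":87},
  {"delta_pos":[-276,349,80],"twist":86,"jaw":87},
  {"delta_pos":[-276,349,80],"twist":86,"jaw":87},
  {"delta_pos":[-276,349,80],"twist":86,"jaw":87},
  {"delta_pos":[-276,349,80],"twist":86,"jaw":87},
  {"delta_pos":[-276,349,80],"twist":86,"jaw":87},
  {"delta_pos":[-276,349,80],"twist":86,"jaw":87},
  {"delta_pos":[-276,349,80],"twist":86,"jaw":87},
  {"delta_pos":[-276,349,80],"twist":86,"jaw":87},
  {"delta_pos":[-276,349,80],"twist":86,"jaw":87},
], newtons=8)

```text
time: 0.93
ee_pos: [0.4587, 0.2213, 0.1734]
tool_rot: [-3.141, 0.0, -0.12]
ft_force: [0.4, 1.1, -0.6]
gripper_width: 0.087
```

send_rows([
  {"delta_pos":[17,24,7],"twist":7,"jaw":87},
  {"delta_pos":[17,24,7],"twist":14,"jaw":87},
  {"delta_pos":[17,24,7],"twist":14,"jaw":87},
  {"delta_pos":[17,24,7],"twist":14,"jaw":87},
])

```text
time: 1.27
ee_pos: [0.4722, 0.1979, 0.1666]
tool_rot: [-3.142, 0.001, -0.355]
ft_force: [-0.1, 0.6, -0.3]
gripper_width: 0.087
```

Run:
```python
from h import *
s=read_state(); print(s['ee_pos'],s['tool_rot'],s['joint_pos'])
im,d,c=snap('wrist','w1'); W=cloud(d,c); z=W[...,2]
R=cv2.Rodrigues(np.array(c['rvec'],float))[0]; print('cam',-R.T@np.array(c['tvec']).ravel(), R[2])
hsv=cv2.cvtColor(im,cv2.COLOR_BGR2HSV)
m=((im.min(-1)>140)&(hsv[...,1]<60)&(z>0.015)&(z<0.03)).astype(np.uint8)
n,l,st,ce=cv2.connectedComponentsWithStats(m)
for i in range(1,n):
    if st[i,4]>400:
        p=W[l==i]; print(st[i],p.mean(0).round(4),cv2.minAreaRect((p[:,:2]*1000).astype(np.float32)))
```

```text
[0.47217482 0.19791544 0.16660231] [-3.14153141e+00  7.73291619e-04 -3.54863638e-01] [-0.7530284   0.08311468  0.32054265  1.90448035 -0.02919508  1.1588714
 -0.77667703]
cam [0.50146285 0.27476243 0.30364728] [-0.10444067 -0.28059783 -0.9541263 ]
[ 295  187   48   25 1044] [0.4755 0.1908 0.0218] ((475.3929138183594, 190.5508270263672), (19.81401252746582, 39.353294372558594), 66.03050231933594)
```

View pics/w1.png

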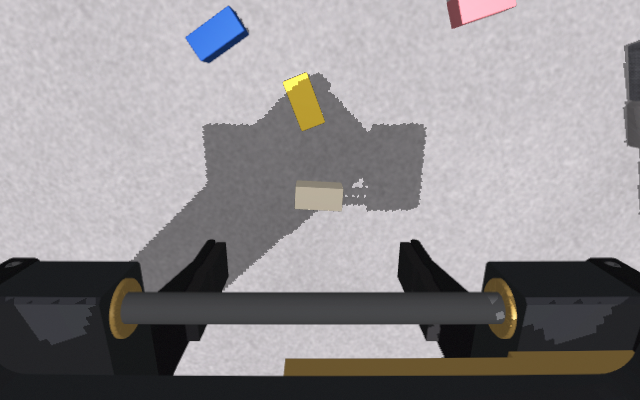

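The wrist view shows the ivory block at (319,197), centred between the fingers and turned about 2.5° from the tool.

send_rows([
  {"delta_pos":[5,5,35],"twist":3,"jaw":80},
  {"delta_pos":[5,5,70],"twist":3,"jaw":70},
  {"delta_pos":[5,5,100],"twist":3,"jaw":64},
  {"delta_pos":[5,5,115],"twist":3,"jaw":64},
  {"delta_pos":[5,5,115],"twist":3,"jaw":64},
  {"delta_pos":[5,5,115],"twist":3,"jaw":64},
])

```text
time: 1.82
ee_pos: [0.4747, 0.1922, 0.0515]
tool_rot: [3.141, 0.001, -0.407]
ft_force: [-0.7, 0.5, 0.5]
gripper_width: 0.0647
```

send_rows([
  {"delta_pos":[0,1,12],"twist":0,"jaw":64},
  {"delta_pos":[0,1,20],"twist":0,"jaw":64},
  {"delta_pos":[0,1,23],"twist":0,"jaw":60},
  {"delta_pos":[0,1,23],"twist":0,"jaw":50},
  {"delta_pos":[0,1,23],"twist":0,"jaw":44},
  {"delta_pos":[0,1,23],"twist":0,"jaw":41},
  {"delta_pos":[0,1,23],"twist":0,"jaw":38},
  {"delta_pos":[0,1,23],"twist":0,"jaw":36},
  {"delta_pos":[0,1,23],"twist":0,"jaw":34},
  {"delta_pos":[0,1,23],"twist":0,"jaw":34},
], newtons=8)

```text
time: 2.65
ee_pos: [0.4754, 0.1905, 0.0294]
tool_rot: [-3.141, -0.0, -0.411]
ft_force: [-0.7, 0.5, 4.5]
gripper_width: 0.0399
```

send_rows([
  {"delta_pos":[0,0,0],"twist":0,"jaw":34},
  {"delta_pos":[0,0,0],"twist":0,"jaw":34},
  {"delta_pos":[0,0,-10],"twist":0,"jaw":34},
  {"delta_pos":[0,0,-30],"twist":0,"jaw":34},
  {"delta_pos":[0,0,-60],"twist":0,"jaw":34},
  {"delta_pos":[0,0,-90],"twist":0,"jaw":34},
  {"delta_pos":[0,0,-120],"twist":0,"jaw":34},
  {"delta_pos":[0,0,-140],"twist":0,"jaw":34},
  {"delta_pos":[0,0,-140],"twist":0,"jaw":34},
])

```text
time: 3.4
ee_pos: [0.4778, 0.1911, 0.174]
tool_rot: [-3.135, -0.005, -0.411]
ft_force: [2.2, 0.9, -0.7]
gripper_width: 0.0399
```

send_rows([
  {"delta_pos":[10,16,-20],"twist":-3,"jaw":34},
  {"delta_pos":[30,45,-35],"twist":-6,"jaw":34},
  {"delta_pos":[50,76,-48],"twist":-9,"jaw":34},
  {"delta_pos":[70,106,-48],"twist":-12,"jaw":34},
  {"delta_pos":[90,136,-48],"twist":-15,"jaw":34},
  {"delta_pos":[110,166,-48],"twist":-18,"jaw":34},
  {"delta_pos":[130,196,-48],"twist":-21,"jaw":34},
  {"delta_pos":[150,226,-48],"twist":-24,"jaw":34},
  {"delta_pos":[170,256,-48],"twist":-27,"jaw":34},
  {"delta_pos":[190,286,-48],"twist":-30,"jaw":34},
])

```text
time: 4.23
ee_pos: [0.5345, -0.1495, 0.2161]
tool_rot: [-3.141, 0.001, 0.116]
ft_force: [0.9, 0.6, -0.8]
gripper_width: 0.0398
```

send_rows([
  {"delta_pos":[9,24,0],"twist":-2,"jaw":34},
  {"delta_pos":[15,32,0],"twist":-2,"jaw":34},
  {"delta_pos":[15,32,0],"twist":-2,"jaw":34},
  {"delta_pos":[15,32,0],"twist":-2,"jaw":34},
  {"delta_pos":[15,32,0],"twist":-2,"jaw":34},
])

```text
time: 4.65
ee_pos: [0.5533, -0.176, 0.2161]
tool_rot: [-3.14, 0.001, 0.15]
ft_force: [0.3, 0.4, -0.8]
gripper_width: 0.0397
```

Run:
```python
from h import *
s=read_state(); print(s['ee_pos'],s['tool_rot'],s['joint_pos'],s['gripper_width'])
snap('wrist','w2')
```

```text
[ 0.55329347 -0.17597328  0.21606513] [-3.14007125e+00  1.38769344e-03  1.49615691e-01] [-0.30684237  0.21772763  0.65737666  1.69248335 -0.13892367  1.28036238
  0.52890691] 0.03966379777226824
```

View pics/w2.png

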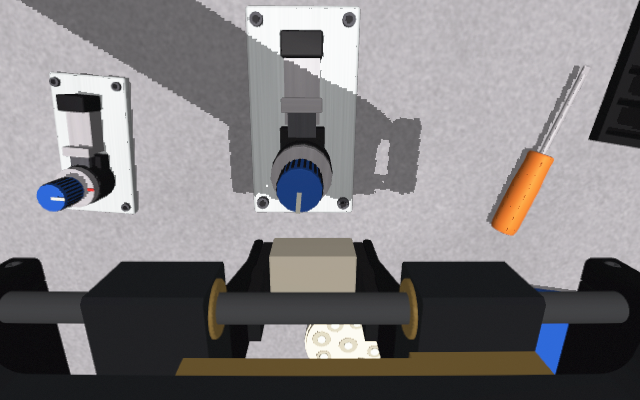

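The wrist view shows the large vise with its fixed jaw top at about (281–322, 30–56) and the rail below it to row 98. The sliding jaw is at rows 98–112, the cap at (299,190), and the held block at (313,265).

```bash
cat >> h.py <<'E'
def onz(uv,z,c):
    uv=np.atleast_2d(uv).astype(float); K=np.array([[c['fx'],0,c['cx']],[0,c['fy'],c['cy']],[0,0,1]],float)
    n=cv2.undistortPoints(uv[:,None],K,np.array([c['k1'],0,0,0],float))[:,0]
    R=cv2.Rodrigues(np.array(c['rvec'],float))[0]; C=-R.T@np.array(c['tvec']).ravel()
    r=np.c_[n,np.ones(len(n))]@R; return C+r*((z-C[2])/r[:,2])[:,None]
E
python3 - <<'E'
from h import *
im,d,c=load('w2'); W=cloud(d,c); g=im.max(-1).astype(int)
print('rows prof col301', [(r,int(g[r,295:308].mean())) for r in range(24,150,1)])
for r in (42,48): print('cols',r,[(u,int(g[r-2:r+3,u].mean())) for u in list(range(274,288))+list(range(316,330))])
for r in (105,): print('cols',r,[(u,int(g[r-2:r+3,u].mean())) for u in list(range(274,288))+list(range(316,330))])
for r in (30,130): print('plate cols',r,[(u,int(g[r-2:r+3,u].mean())) for u in list(range(240,258))+list(range(352,364))])
for r in (75,): print('rail',r,[(u,int(g[r-2:r+3,u].mean())) for u in list(range(276,326))])
print('plate rows',[(r,int(g[r,275:280].mean())) for r in range(0,14)],[(r,int(g[r,330:335].mean())) for r in range(200,220)])
h=cv2.cvtColor(im,cv2.COLOR_BGR2HSV); 
wx=W[42:48,285:318]; print('z fixed',np.median(wx[...,2]),'rail',np.median(W[65:90,292:312,2]),'slide',np.median(W[100:110,286:318,2]),'plate',np.median(W[60:100,330:350,2]),'bench',np.median(W[100:190,420:470,2]))
E
python3 -c "
import cv2;im=cv2.imread('pics/w2.png');cv2.imwrite('pics/c2.png',cv2.resize(im[20:215,240:365],None,fx=3,fy=3,interpolation=cv2.INTER_CUBIC))"
```

```text
rows prof col301 [(24, 250), (25, 250), (26, 250), (27, 250), (28, 250), (29, 223), (30, 61), (31, 51), (32, 61), (33, 62), (34, 63), (35, 63), (36, 63), (37, 64), (38, 65), (39, 65), (40, 65), (41, 65), (42, 66), (43, 67), (44, 67), (45, 67), (46, 67), (47, 68), (48, 68), (49, 68), (50, 68), (51, 68), (52, 68), (53, 70), (54, 61), (55, 42), (56, 24), (57, 16), (58, 225), (59, 242), (60, 242), (61, 242), (62, 242), (63, 242), (64, 225), (65, 204), (66, 197), (67, 198), (68, 154), (69, 134), (70, 134), (71, 127), (72, 125), (73, 125), (74, 125), (75, 124), (76, 125), (77, 125), (78, 125), (79, 124), (80, 124), (81, 124), (82, 124), (83, 124), (84, 124), (85, 123), (86, 124), (87, 124), (88, 123), (89, 123), (90, 123), (91, 123), (92, 123), (93, 123), (94, 123), (95, 123), (96, 123), (97, 104), (98, 116), (99, 123), (100, 120), (101, 119), (102, 119), (103, 119), (104, 120), (105, 118), (106, 118), (107, 116), (108, 117), (109, 117), (110, 118), (111, 121), (112, 101), (113, 58), (114, 58), (115, 57), (116, 58), (117, 58), (118, 57), (119, 57), (120, 58), (121, 58), (122, 57), (123, 57
[... 2491 characters left out ...]
(312, 153), (313, 176), (314, 175), (315, 173), (316, 173), (317, 173), (318, 240), (319, 240), (320, 155), (321, 238), (322, 250), (323, 249), (324, 249), (325, 248)]
plate rows [(0, 193), (1, 191), (2, 189), (3, 188), (4, 188), (5, 178), (6, 229), (7, 241), (8, 249), (9, 250), (10, 250), (11, 250), (12, 250), (13, 250)] [(200, 248), (201, 248), (202, 248), (203, 248), (204, 248), (205, 248), (206, 248), (207, 248), (208, 248), (209, 248), (210, 248), (211, 234), (212, 194), (213, 189), (214, 186), (215, 184), (216, 185), (217, 186), (218, 186), (219, 188)]
z fixed 0.05283776036788307 rail 0.039839099384628304 slide 0.05286466135441863 plate 0.013884830260262954 bench -5.408324583204166e-05
```

View pics/c2.png

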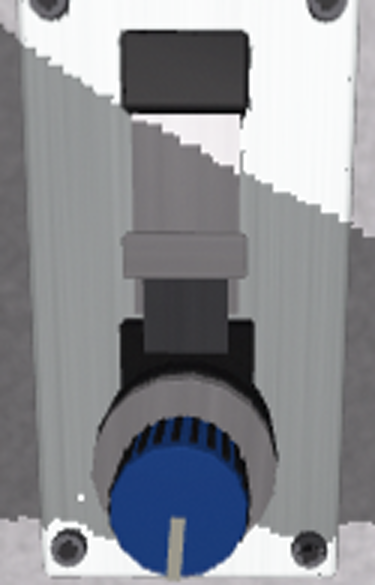

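Run:
```python
from h import *
im,d,c=load('w2')
R=cv2.Rodrigues(np.array(c['rvec'],float))[0]; print('cam',-R.T@np.array(c['tvec']).ravel())
P=lambda u,v,z:onz([(u,v)],z,c)[0]
fl,fr,sl,sr=P(279.8,45,.053),P(322.7,45,.053),P(280.8,105,.053),P(322,105,.053)
print('fixed w',np.linalg.norm(fr-fl),'slide w',np.linalg.norm(sr-sl)); mf,ms=(fl+fr)/2,(sl+sr)/2
u=mf-ms; print('axis yaw jaws',np.degrees(np.arctan2(-u[0],u[1])))
a,b,e,f=P(247,30,.014),P(358.6,30,.014),P(250.6,130,.014),P(354.6,130,.014)
print('plate w',np.linalg.norm(b-a),np.linalg.norm(f-e)); u=(a+b-e-f)/2; print('axis yaw plate',np.degrees(np.arctan2(-u[0],u[1])))
for q,w in((a,e),(b,f)): v=q-w; print(np.degrees(np.arctan2(-v[0],v[1])))
h=cv2.cvtColor(im,cv2.COLOR_BGR2HSV); m=((h[...,0]>100)&(h[...,0]<130)&(h[...,1]>120)&(h[...,2]>90)); m[:,:260]=0;m[:,340:]=0;m[:140]=0;m[216:]=0
cc=max(cv2.findContours(m.astype(np.uint8),cv2.RETR_EXTERNAL,cv2.CHAIN_APPROX_NONE)[0],key=len)[:,0]
q=onz(cc,.107,c)[:,:2]
q2=q[q[:,1]<np.median(q[:,1])]  # far side silhouettes are sides; near half is top rim
A=np.c_[2*q2,np.ones(len(q2))]; s=np.linalg.lstsq(A,(q2**2).sum(1),rcond=None)[0]; cap=s[:2]; print('cap',cap,'r',np.sqrt(s[2]+cap@cap))
t=np.radians(8.2); ex=np.array([np.cos(t),np.sin(t)]); ey=np.array([-np.sin(t),np.cos(t)])
ff=P(301,54.3,.053)[:2]; ffl=P(301,57.6,.040)[:2]; sf=P(301,97,.053)[:2]
print('rel cap in vise: fixed face top, bottom, slide face, (expect 95,95,51..67)')
for p in (ff,ffl,sf,mf[:2],ms[:2],((P(280,9,.014)+P(280,9,.014))/2)[:2]): print((p-cap)@ex,(p-cap)@ey)
print('plate far/near rows', (P(302,5.6,.014)[:2]-cap)@ey,(P(302,211.5,.014)[:2]-cap)@ey)
for p in ((a+b)/2,(e+f)/2): print('plate mid',(p[:2]-cap)@ex)
rl,rr=P(283.6,90,.04),P(318,90,.04);print('nest from cap',cap+85*ey/1000,'mf',mf,'face',ff)
```

```text
cam [ 0.5415256  -0.09503477  0.35324639]
fixed w 0.03360994319818149 slide w 0.033797399472406814
axis yaw jaws 8.207192513744085
plate w 0.09773300306757694 0.09837657965545318
axis yaw plate 7.998466733592706
7.7858803907985505
8.211164253136344
cap [ 0.54206463 -0.1704309 ] r 0.01096532592012953
rel cap in vise: fixed face top, bottom, slide face, (expect 95,95,51..67)
0.0007566582216559883 0.10072801605925985
0.0003400153248924151 0.09931276912925868
0.0006664768677687195 0.06825542621297591
0.0009687038955190847 0.10754010829585013
0.0009744282414261706 0.06193979790424174
-0.018486903898820153 0.14051537050879775
plate far/near rows 0.1432656829234129 -0.04423405204719874
plate mid 0.001141727617581589
plate mid 0.0008369468570953327
nest from cap [ 0.52994117 -0.08629992] mf [ 0.5276851  -0.06385209  0.053     ] face [ 0.52844682 -0.07062478]
```

Run:
```python
from h import *
im,d,c=load('w2'); g=im.max(-1).astype(int)
print([(r,int(g[r,300:325].mean())) for r in range(232,262)]); print([(u,int(g[262:275,u].mean())) for u in list(range(262,278))+list(range(350,364))])
print([(u,int(g[243:250,u].mean())) for u in list(range(262,278))+list(range(350,364))])
P=lambda u,v,z:onz([(u,v)],z,c)[0]
T=np.array([.55329,-.17597]);y=.14962; ex=np.array([np.cos(y),np.sin(y)]); ey=np.array([np.sin(y),-np.cos(y)])
for uv,z in(((312.7,255),.2087),((270,268),.2087),((355.5,268),.2087),((312.7,238),.1867)):
    q=P(*uv,z)[:2]-T; print(uv,(q@ex*1e3).round(2),(q@ey*1e3).round(2))
```

```text
[(232, 192), (233, 191), (234, 191), (235, 191), (236, 191), (237, 184), (238, 127), (239, 127), (240, 127), (241, 127), (242, 127), (243, 127), (244, 127), (245, 128), (246, 128), (247, 128), (248, 128), (249, 128), (250, 128), (251, 128), (252, 128), (253, 128), (254, 128), (255, 129), (256, 151), (257, 171), (258, 171), (259, 172), (260, 172), (261, 172)]
[(262, 22), (263, 21), (264, 21), (265, 21), (266, 21), (267, 20), (268, 19), (269, 84), (270, 161), (271, 172), (272, 172), (273, 172), (274, 172), (275, 172), (276, 172), (277, 172), (350, 172), (351, 172), (352, 172), (353, 172), (354, 172), (355, 160), (356, 66), (357, 19), (358, 19), (359, 21), (360, 21), (361, 21), (362, 21), (363, 22)]
[(262, 19), (263, 27), (264, 22), (265, 22), (266, 21), (267, 21), (268, 22), (269, 21), (270, 22), (271, 55), (272, 111), (273, 127), (274, 127), (275, 128), (276, 128), (277, 128), (350, 128), (351, 128), (352, 126), (353, 102), (354, 44), (355, 21), (356, 22), (357, 22), (358, 21), (359, 21), (360, 22), (361, 22), (362, 21), (363, 18)]
(312.7, 255) 0.42 -10.43
(270, 268) -19.02 -3.89
(355.5, 268) 19.9 -3.91
(312.7, 238) 0.41 -9.12
```

send_rows([
  {"delta_pos":[-3,-30,0],"twist":0,"jaw":34},
  {"delta_pos":[-6,-60,0],"twist":0,"jaw":34},
  {"delta_pos":[-8,-85,0],"twist":0.5,"jaw":34},
  {"delta_pos":[-9,-93,10],"twist":0.5,"jaw":34},
  {"delta_pos":[-9,-93,40],"twist":0.5,"jaw":34},
  {"delta_pos":[-9,-93,70],"twist":0.5,"jaw":34},
  {"delta_pos":[-9,-93,95],"twist":0.5,"jaw":34},
  {"delta_pos":[-9,-93,110],"twist":0.5,"jaw":34},
  {"delta_pos":[-9,-93,110],"twist":0.5,"jaw":34},
  {"delta_pos":[-9,-93,110],"twist":0.5,"jaw":34},
])

```text
time: 5.53
ee_pos: [0.5303, -0.0868, 0.1063]
tool_rot: [-3.141, 0.002, 0.14]
ft_force: [0.7, -0.2, 0.1]
gripper_width: 0.0399
```

send_rows([
  {"delta_pos":[0,0,0],"twist":0,"jaw":34},
  {"delta_pos":[0,0,0],"twist":0,"jaw":34},
])

```text
time: 5.7
ee_pos: [0.5322, -0.0873, 0.1084]
tool_rot: [3.141, -0.003, 0.139]
ft_force: [-0.2, 0.5, 0.4]
gripper_width: 0.04
```

Run:
```python
from h import *
for i in range(5):
    s=read_state(); print(s['ee_pos'].round(4),s['tool_rot'].round(4)); im=snap('wrist','w3')
```

```text
[ 0.5322 -0.0873  0.1084] [ 3.1414e+00 -2.9000e-03  1.3940e-01]
[ 0.5321 -0.0873  0.1083] [ 3.1415e+00 -2.9000e-03  1.3940e-01]
[ 0.532  -0.0873  0.1082] [ 3.1416e+00 -2.6000e-03  1.3920e-01]
[ 0.5318 -0.0873  0.108 ] [ 3.1416e+00 -2.2000e-03  1.3920e-01]
[ 0.5316 -0.0873  0.1077] [-3.1415e+00 -1.7000e-03  1.3920e-01]
```

View pics/w3.png

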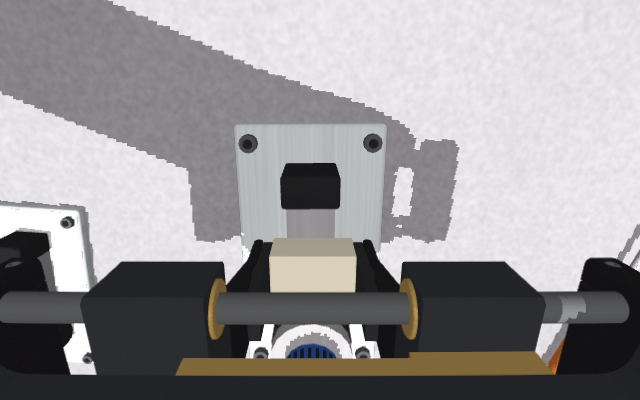

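The wrist view shows the block at (313,265) above the rail, with the fixed jaw at (280–341, 163–208) beyond it.

Run:
```python
from h import *
im,d,c=load('w3'); g=im.max(-1).astype(int)
print([(r,int(g[r,300:325].mean())) for r in range(160,214)])
for r in (170,176,184,200): print(r,[(u,int(g[r,u])) for u in list(range(277,290))+list(range(332,345))])
```

```text
[(160, 188), (161, 188), (162, 179), (163, 44), (164, 24), (165, 24), (166, 24), (167, 24), (168, 24), (169, 24), (170, 24), (171, 25), (172, 24), (173, 25), (174, 24), (175, 25), (176, 27), (177, 29), (178, 31), (179, 32), (180, 32), (181, 32), (182, 32), (183, 32), (184, 32), (185, 31), (186, 31), (187, 31), (188, 31), (189, 31), (190, 30), (191, 31), (192, 31), (193, 30), (194, 30), (195, 31), (196, 30), (197, 31), (198, 31), (199, 30), (200, 30), (201, 30), (202, 30), (203, 30), (204, 30), (205, 30), (206, 30), (207, 29), (208, 45), (209, 112), (210, 150), (211, 150), (212, 150), (213, 150)]
170 [(277, 193), (278, 190), (279, 186), (280, 183), (281, 185), (282, 190), (283, 69), (284, 25), (285, 24), (286, 24), (287, 26), (288, 26), (289, 25), (332, 25), (333, 24), (334, 25), (335, 25), (336, 25), (337, 24), (338, 180), (339, 187), (340, 188), (341, 184), (342, 186), (343, 190), (344, 188)]
176 [(277, 194), (278, 191), (279, 187), (280, 180), (281, 67), (282, 26), (283, 27), (284, 27), (285, 27), (286, 27), (287, 27), (288, 26), (289, 27), (332, 28), (333, 29), (334, 27), (335, 29), (336, 29), (337, 27), (338, 27), (339, 60), (340, 187), (341, 184), (342, 186), (343, 189), (344, 188)]
184 [(277, 194), (278, 193), (279, 188), (280, 75), (281, 30), (282, 29), (283, 31), (284, 31), (285, 31), (286, 31), (287, 30), (288, 31), (289, 32), (332, 33), (333, 30), (334, 32), (335, 33), (336, 33), (337, 32), (338, 29), (339, 29), (340, 103), (341, 181), (342, 186), (343, 189), (344, 188)]
200 [(277, 194), (278, 194), (279, 192), (280, 188), (281, 41), (282, 27), (283, 30), (284, 31), (285, 31), (286, 31), (287, 31), (288, 31), (289, 29), (332, 32), (333, 30), (334, 31), (335, 30), (336, 31), (337, 31), (338, 27), (339, 26), (340, 147), (341, 181), (342, 188), (343, 188), (344, 188)]
```

Run:
```python
from h import *
im,d,c=load('w3'); P=lambda u,v,z:onz([(u,v)],z,c)[0]
T=np.array([.5316,-.0873]);y=.1392; ex=np.array([np.cos(y),np.sin(y)]); ey=np.array([np.sin(y),-np.cos(y)])
for n,uv,z in(('jawL',(280.3,192),.053),('jawR',(340.3,192),.053),('face',(310,208.4),.053),('blkL',(269.3,268),.1003),('blkR',(356,268),.1003),('blk -y top',(312.7,255.7),.1003),('bot',(312.7,237.5),.0783)):
    q=P(*uv,z)[:2]-T; print(n,(q@ex*1e3).round(2),(q@ey*1e3).round(2))
s=read_state();print(s['time'],s['ee_pos'],s['tool_rot'])
```

```text
jawL -17.67 -26.1
jawR 16.14 -26.07
face -0.96 -16.32
blkL -19.3 -3.86
blkR 20.17 -3.81
blk -y top 0.45 -10.02
bot 0.52 -9.31
5.95 [ 0.53146717 -0.08733452  0.10752739] [-3.14152263e+00 -1.35293500e-03  1.39115270e-01]
```

send_rows([
  {"delta_pos":[-1.2,-2.5,8],"twist":0,"jaw":34},
  {"delta_pos":[-1.2,-2.5,16],"twist":0,"jaw":34},
  {"delta_pos":[-1.2,-2.5,24],"twist":0,"jaw":34},
  {"delta_pos":[-1.2,-2.5,30],"twist":0,"jaw":34},
  {"delta_pos":[-1.2,-2.5,33],"twist":0,"jaw":34},
  {"delta_pos":[-1.2,-2.5,34],"twist":0,"jaw":34},
  {"delta_pos":[-1.2,-2.5,34],"twist":0,"jaw":34},
  {"delta_pos":[-1.2,-2.5,34],"twist":0,"jaw":34},
  {"delta_pos":[-1.2,-2.5,34],"twist":0,"jaw":34},
  {"delta_pos":[-1.2,-2.5,34],"twist":0,"jaw":34},
])

```text
time: 6.78
ee_pos: [0.5298, -0.085, 0.0732]
tool_rot: [3.142, -0.001, 0.139]
ft_force: [-0.6, -1.0, -0.1]
gripper_width: 0.0403
```

send_rows([
  {"delta_pos":[0,0,1],"twist":0,"jaw":34},
  {"delta_pos":[0,0,2],"twist":0,"jaw":34},
  {"delta_pos":[0,0,2.5],"twist":0,"jaw":34},
  {"delta_pos":[0,0,3],"twist":0,"jaw":34},
  {"delta_pos":[0,0,3],"twist":0,"jaw":34},
  {"delta_pos":[0,0,3],"twist":0,"jaw":34},
  {"delta_pos":[0,0,3],"twist":0,"jaw":34},
])

```text
time: 7.37
ee_pos: [0.5295, -0.085, 0.0698]
tool_rot: [-3.142, -0.0, 0.139]
ft_force: [0.1, -0.4, -0.4]
gripper_width: 0.0399
```

send_rows([
  {"delta_pos":[0,0,0.5],"twist":0,"jaw":34},
  {"delta_pos":[0,0,0.5],"twist":0,"jaw":34},
  {"delta_pos":[0,0,0.5],"twist":0,"jaw":34},
])

```text
time: 7.62
ee_pos: [0.5296, -0.085, 0.0694]
tool_rot: [3.142, -0.0, 0.139]
ft_force: [1.1, -0.1, -0.2]
gripper_width: 0.0401
```

send_rows([
  {"delta_pos":[0,0,0.4],"twist":0,"jaw":34},
  {"delta_pos":[0,0,0.4],"twist":0,"jaw":34},
  {"delta_pos":[0,0,0.4],"twist":0,"jaw":34},
])

```text
time: 7.87
ee_pos: [0.5296, -0.085, 0.0694]
tool_rot: [-3.141, -0.0, 0.139]
ft_force: [-1.7, -1.1, 4.3]
gripper_width: 0.0399
```

send_rows([
  {"delta_pos":[0,0,-0.3],"twist":0,"jaw":40},
  {"delta_pos":[0,0,-0.3],"twist":0,"jaw":42},
  {"delta_pos":[0,0,-0.3],"twist":0,"jaw":46},
  {"delta_pos":[0,0,-0.3],"twist":0,"jaw":54},
  {"delta_pos":[0,0,-0.3],"twist":0,"jaw":60},
  {"delta_pos":[0,0,-0.3],"twist":0,"jaw":60},
  {"delta_pos":[0,0,-8],"twist":0,"jaw":60},
  {"delta_pos":[0,0,-30],"twist":0,"jaw":60},
  {"delta_pos":[0,0,-60],"twist":0,"jaw":60},
  {"delta_pos":[0,0,-90],"twist":0,"jaw":60},
])

```text
time: 8.7
ee_pos: [0.5288, -0.0852, 0.1599]
tool_rot: [3.141, 0.002, 0.139]
ft_force: [0.8, -0.0, 0.0]
gripper_width: 0.0596
```

send_rows([
  {"delta_pos":[0,0,-30],"twist":0,"jaw":60},
  {"delta_pos":[0,30,-45],"twist":0,"jaw":60},
  {"delta_pos":[0.5,60,-50],"twist":0,"jaw":60},
  {"delta_pos":[0.5,80.5,-50],"twist":0,"jaw":60},
  {"delta_pos":[0.5,80.5,-50],"twist":0,"jaw":60},
  {"delta_pos":[0.5,80.5,-50],"twist":0,"jaw":60},
  {"delta_pos":[0.5,80.5,-50],"twist":0,"jaw":60},
  {"delta_pos":[0.5,80.5,-50],"twist":0,"jaw":60},
])

```text
time: 9.37
ee_pos: [0.5412, -0.163, 0.2087]
tool_rot: [-3.141, 0.0, 0.141]
ft_force: [-0.5, 0.2, 0.1]
gripper_width: 0.06
```

Run:
```python
from h import *
for i in range(3):
    s=read_state(); print(s['ee_pos'].round(4),s['tool_rot'].round(4)); im,d,c=snap('wrist','w4')
cv2.imwrite('pics/w4c.png',cv2.resize(im[0:270,220:400],None,fx=2.2,fy=2.2,interpolation=cv2.INTER_CUBIC))
```

```text
[ 0.5412 -0.163   0.2087] [-3.1405e+00  4.0000e-04  1.4120e-01]
[ 0.5412 -0.163   0.2087] [-3.1407e+00  4.0000e-04  1.4130e-01]
[ 0.5412 -0.1631  0.2087] [-3.1408e+00  3.0000e-04  1.4130e-01]
```

View pics/w4c.png

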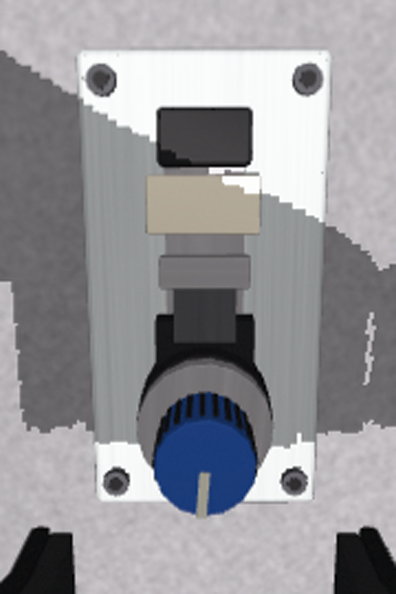

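Block sits squarely in the nest at crop (203,205), in front of the fixed jaw, with a gap left to the sliding jaw. The cap mark points down in the image, away from the nest.

Run:
```python
from h import *
from scipy.optimize import least_squares
im,d,c=load('w4'); h=cv2.cvtColor(im,cv2.COLOR_BGR2HSV)
m=((h[...,0]>100)&(h[...,0]<130)&(h[...,1]>120)); m[:,:270]=0;m[:,350:]=0;m[:160]=0;m[245:]=0
n,l,st,_=cv2.connectedComponentsWithStats(m.astype(np.uint8)); k=1+st[1:,4].argmax()
hull=cv2.convexHull(np.argwhere(l==k)[:,::-1].astype(np.int32))[:,0]; print(st[k])
F=np.zeros((400,640),np.uint8); cv2.fillPoly(F,[hull],255)
cc=cv2.findContours(F,cv2.RETR_EXTERNAL,cv2.CHAIN_APPROX_NONE)[0][0][:,0]
cc=cc[cc[:,1]>st[k,1]+st[k,3]*0.6]
q=onz(cc,.107,c)[:,:2]
f=least_squares(lambda p:np.hypot(*(q-p).T)-.0172,q.mean(0)); print('cap',f.x,'rms',np.sqrt(f.fun@f.fun/len(q)))
f=least_squares(lambda p:np.hypot(*(q-p[:2]).T)-p[2],[*q.mean(0),.017]); print('cap',f.x)
P=lambda u,v,z:onz([(u,v)],z,c)[0]
U=lambda x,y:(220+(x-.6)/2.2,y/2.2)
for nm,p,z in(('jL',(157,140),.053),('jR',(252,140),.053),('bL',(147,205),.062),('bR',(260.5,205),.062),('fixface',(204,166),.053),('blk+y',(200,176),.062),('blk-y',(200,234),.062),('slide',(204,256),.053)):
    w=P(*U(*p),z); t=.141; e=w[:2]-np.array([.5289,-.0809]); print(nm,(1e3*np.array([e@[np.cos(t),np.sin(t)],e@[-np.sin(t),np.cos(t)]])).round(1))
```

```text
[ 290  178   47   56 1777]
cap [ 0.5419119 -0.164273 ] rms 0.00041434836705455487
cap [ 0.54205291 -0.16525513  0.01641667]
jL [-15.6  17.2]
jR [17.8 17.2]
bL [-19.   -4.7]
bR [20.7 -4.7]
fixface [0.9 8.5]
blk+y [-0.4  4.9]
blk-y [ -0.5 -14.5]
slide [  0.9 -22.8]
```

send_rows([
  {"delta_pos":[-0.5,2,0],"twist":-7,"jaw":60},
  {"delta_pos":[-0.5,2,0],"twist":-14,"jaw":60},
  {"delta_pos":[-0.5,2,10],"twist":-21,"jaw":60},
  {"delta_pos":[-0.5,2,25],"twist":-28,"jaw":60},
  {"delta_pos":[-0.5,2,45],"twist":-35,"jaw":60},
  {"delta_pos":[-0.5,2,65],"twist":-42,"jaw":60},
  {"delta_pos":[-0.5,2,80],"twist":-49,"jaw":60},
  {"delta_pos":[-0.5,2,95],"twist":-52,"jaw":60},
  {"delta_pos":[-0.5,2,105],"twist":-52,"jaw":60},
  {"delta_pos":[-0.5,2,105],"twist":-52,"jaw":60},
])

```text
time: 10.35
ee_pos: [0.5394, -0.1657, 0.1017]
tool_rot: [-3.138, 0.001, 1.046]
ft_force: [-0.5, -0.3, -0.6]
gripper_width: 0.0602
```

send_rows([
  {"delta_pos":[0,0,0],"twist":0,"jaw":60},
  {"delta_pos":[0,0,0],"twist":0,"jaw":60},
  {"delta_pos":[0,0,0],"twist":0,"jaw":60},
])

```text
time: 10.6
ee_pos: [0.5418, -0.1668, 0.1051]
tool_rot: [3.14, -0.001, 1.046]
ft_force: [0.0, 0.4, 0.9]
gripper_width: 0.06
```

Run:
```python
from h import *
s=read_state(); print(s)
```

```text
{'time': 10.6, 'joint_pos': array([-0.2202393 ,  0.28243097,  0.54497363,  1.84590401, -0.16714996,
        1.05644397,  1.43563441]), 'qd': array([-0.00058429, -0.00236749, -0.00022074,  0.00345414, -0.00013779,
        0.00102533,  0.00442642]), 'effort': array([-2.05488800e-02, -3.76815784e+01,  4.61323500e+00, -2.71652019e+01,
        3.16213304e-02,  8.91427347e-02, -9.71150177e-03]), 'ee_pos': array([ 0.54177964, -0.16684427,  0.10506528]), 'tool_rot': array([ 3.13970404e+00, -8.04913392e-04,  1.04612866e+00]), 'ft_force': array([0.03493706, 0.40042358, 0.88985847]), 'ft_torque': array([0.00391934, 0.02052923, 0.01549239]), 'gripper_width': 0.059991366968597463}
```

send_rows([
  {"delta_pos":[1.2,-1.6,3],"twist":0,"jaw":56},
  {"delta_pos":[1.2,-1.6,7],"twist":0,"jaw":50},
  {"delta_pos":[1.2,-1.6,7],"twist":0,"jaw":44},
  {"delta_pos":[1.2,-1.6,7],"twist":0,"jaw":40},
  {"delta_pos":[1.2,-1.6,7],"twist":0,"jaw":37},
  {"delta_pos":[1.2,-1.6,7],"twist":0,"jaw":35},
  {"delta_pos":[1.2,-1.6,7],"twist":0,"jaw":33},
  {"delta_pos":[1.2,-1.6,7],"twist":0,"jaw":30},
  {"delta_pos":[1.2,-1.6,7],"twist":0,"jaw":28},
  {"delta_pos":[1.2,-1.6,7],"twist":0,"jaw":28},
], newtons=20)

```text
time: 11.43
ee_pos: [0.5402, -0.1649, 0.097]
tool_rot: [3.141, -0.0, 1.047]
ft_force: [-0.5, -0.6, -0.1]
gripper_width: 0.0336
```

Run:
```python
from h import *
s=read_state(); print(s['ee_pos'],s['tool_rot'],s['ft_force'],s['ft_torque'],s['gripper_width'])
```

```text
[ 0.54023122 -0.16494105  0.09702383] [ 3.14136976e+00 -1.00436540e-04  1.04661982e+00] [-0.51376309 -0.55587314 -0.0755928 ] [-0.06935577  0.05328756 -0.00036868] 0.03363504422614021
```

send_rows([
  {"delta_pos":[0,0,0],"twist":3,"jaw":28},
  {"delta_pos":[0,0,0],"twist":7,"jaw":28},
  {"delta_pos":[0,0,0],"twist":11,"jaw":28},
  {"delta_pos":[0,0,0],"twist":15,"jaw":28},
  {"delta_pos":[0,0,0],"twist":20,"jaw":28},
  {"delta_pos":[0,0,0],"twist":25,"jaw":28},
  {"delta_pos":[0,0,0],"twist":30,"jaw":28},
  {"delta_pos":[0,0,0],"twist":35,"jaw":28},
  {"delta_pos":[0,0,0],"twist":40,"jaw":28},
])

```text
time: 12.18
ee_pos: [0.5408, -0.1642, 0.097]
tool_rot: [-3.141, -0.001, 0.345]
ft_force: [1.5, 0.0, -0.7]
gripper_width: 0.0335
```

```bash
cat > q.py <<'E'
from h import *
im,d,c=snap('top','tq'); 
s=read_state(); print(s['ee_pos'],np.degrees(s['tool_rot'][2]),s['ft_force'],s['ft_torque'],s['gripper_width'],s['joint_pos'][6])
E
python3 q.py; python3 -c "
import cv2;im=cv2.imread('pics/tq.png');cv2.imwrite('pics/c5.png',cv2.resize(im[175:235,310:400],None,fx=6,fy=6,interpolation=cv2.INTER_CUBIC))"
```

```text
[ 0.54080872 -0.16419985  0.09701482] 19.545150507662264 [ 2.15480161  0.75445888 -0.1499836 ] [ 0.23960215 -0.24849254 -0.06944456] 0.03359271168138815 0.7663551364795915
```

View pics/c5.png

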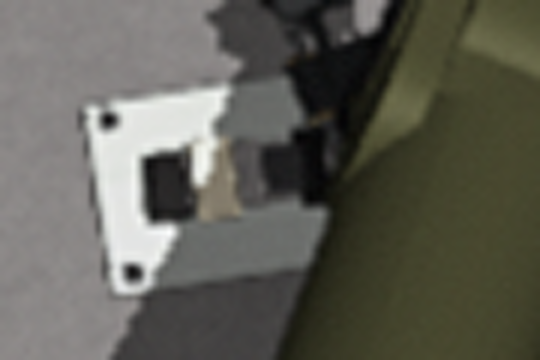

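The top crop shows the sliding jaw advancing onto the block at crop (245,180). Torque about z is still the free-turning value.

send_rows([
  {"delta_pos":[0,0,0],"twist":5,"jaw":28},
  {"delta_pos":[0,0,0],"twist":10,"jaw":28},
  {"delta_pos":[0,0,0],"twist":15,"jaw":28},
  {"delta_pos":[0,0,0],"twist":20,"jaw":28},
  {"delta_pos":[0,0,0],"twist":25,"jaw":28},
  {"delta_pos":[0,0,0],"twist":30,"jaw":28},
])

```text
time: 12.73
ee_pos: [0.5415, -0.1639, 0.0971]
tool_rot: [-3.141, -0.002, -0.176]
ft_force: [3.5, 1.1, -3.7]
gripper_width: 0.0337
```

```bash
cat > q.py <<'E'
from h import *
s=read_state(); print(s['time'],s['ee_pos'],np.degrees(s['tool_rot'][2]).round(2),s['ft_force'].round(2),s['ft_torque'].round(3),s['gripper_width'])
E
python3 q.py
```

```text
12.7333 [ 0.54147542 -0.16394879  0.09707726] -10.1 [ 3.48  1.05 -3.68] [ 0.177 -0.714  0.056] 0.03367901029269739
```

send_rows([
  {"delta_pos":[0,0,0],"twist":2,"jaw":28},
  {"delta_pos":[0,0,0],"twist":4,"jaw":28},
  {"delta_pos":[0,0,0],"twist":6,"jaw":28},
])

```text
time: 12.98
ee_pos: [0.5416, -0.164, 0.0971]
tool_rot: [-3.141, -0.003, -0.278]
ft_force: [3.4, 1.2, -2.2]
gripper_width: 0.0335
```

```bash
python3 q.py
```

```text
12.9833 [ 0.54162191 -0.16398804  0.09707529] -15.95 [ 3.41  1.23 -2.21] [ 0.126 -0.775  0.062] 0.03350834693897846
```

send_rows([
  {"delta_pos":[0,0,0],"twist":2,"jaw":28},
  {"delta_pos":[0,0,0],"twist":4,"jaw":28},
  {"delta_pos":[0,0,0],"twist":6,"jaw":28},
])

```text
time: 13.23
ee_pos: [0.5417, -0.164, 0.0971]
tool_rot: [-3.14, -0.003, -0.383]
ft_force: [3.6, 0.8, -3.6]
gripper_width: 0.0335
```

```bash
python3 q.py
```

```text
13.2333 [ 0.54174012 -0.16400774  0.09708004] -21.95 [ 3.56  0.81 -3.61] [ 0.015 -0.852  0.15 ] 0.03353304993934184
```

send_rows([
  {"delta_pos":[0,0,0],"twist":2,"jaw":28},
  {"delta_pos":[0,0,0],"twist":4,"jaw":28},
  {"delta_pos":[0,0,0],"twist":4,"jaw":28},
])

```text
time: 13.48
ee_pos: [0.5418, -0.164, 0.0971]
tool_rot: [-3.14, -0.003, -0.452]
ft_force: [6.1, 1.5, -3.2]
gripper_width: 0.0339
```

```bash
python3 q.py
```

```text
13.4833 [ 0.54183627 -0.16400638  0.09711819] -25.9 [ 6.12  1.49 -3.22] [ 0.028 -1.076  0.154] 0.03388226427844591
```

send_rows([
  {"delta_pos":[0,0,0],"twist":2,"jaw":28},
  {"delta_pos":[0,0,0],"twist":4,"jaw":28},
  {"delta_pos":[0,0,0],"twist":4,"jaw":28},
])

```text
time: 13.73
ee_pos: [0.5419, -0.1641, 0.0971]
tool_rot: [-3.14, -0.003, -0.522]
ft_force: [5.6, 1.3, -3.7]
gripper_width: 0.0334
```

```bash
python3 q.py
```

```text
13.7333 [ 0.54188982 -0.16407377  0.09710319] -29.9 [ 5.57  1.34 -3.67] [ 0.157 -1.142  0.188] 0.0333564777620096
```

send_rows([
  {"delta_pos":[0,0,0],"twist":2,"jaw":28},
  {"delta_pos":[0,0,0],"twist":4,"jaw":28},
  {"delta_pos":[0,0,0],"twist":4,"jaw":28},
])

```text
time: 13.98
ee_pos: [0.542, -0.1643, 0.0971]
tool_rot: [-3.14, -0.003, -0.591]
ft_force: [6.4, 0.5, -4.2]
gripper_width: 0.0334
```

```bash
python3 q.py
```

```text
13.9833 [ 0.54195137 -0.16426456  0.09709476] -33.88 [ 6.4   0.45 -4.19] [ 0.026 -1.28   0.27 ] 0.03340064661590047
```

send_rows([
  {"delta_pos":[0.8,-0.5,0],"twist":2,"jaw":28},
  {"delta_pos":[0.8,-0.5,0],"twist":4,"jaw":28},
  {"delta_pos":[0.8,-0.5,0],"twist":4,"jaw":28},
])

```text
time: 14.23
ee_pos: [0.5422, -0.1642, 0.0971]
tool_rot: [-3.14, -0.001, -0.662]
ft_force: [5.2, 1.2, -2.8]
gripper_width: 0.0334
```

```bash
python3 q.py
```

```text
14.2333 [ 0.54221756 -0.16415052  0.09709576] -37.91 [ 5.25  1.23 -2.82] [ 0.244 -0.935  0.05 ] 0.03344844403508278
```

send_rows([
  {"delta_pos":[0,0,0],"twist":2,"jaw":28},
  {"delta_pos":[0,0,0],"twist":4,"jaw":28},
  {"delta_pos":[0,0,0],"twist":4,"jaw":28},
])

```text
time: 14.48
ee_pos: [0.5423, -0.1642, 0.0971]
tool_rot: [-3.14, -0.001, -0.732]
ft_force: [5.1, 1.6, -3.1]
gripper_width: 0.0336
```

```bash
python3 q.py
```

```text
14.4833 [ 0.54225948 -0.16417677  0.09707347] -41.92 [ 5.08  1.63 -3.12] [ 0.268 -1.064  0.072] 0.03363109986767829
```

send_rows([
  {"delta_pos":[0,0,0],"twist":2,"jaw":28},
  {"delta_pos":[0,0,0],"twist":4,"jaw":28},
  {"delta_pos":[0,0,0],"twist":4,"jaw":28},
])

```text
time: 14.73
ee_pos: [0.5423, -0.1644, 0.0971]
tool_rot: [-3.14, -0.002, -0.801]
ft_force: [4.3, 1.3, -3.8]
gripper_width: 0.0339
```

```bash
python3 q.py
```

```text
14.7333 [ 0.54229998 -0.16438443  0.09707456] -45.89 [ 4.3   1.25 -3.76] [ 0.203 -1.034  0.268] 0.03386214232572193
```

Torque rose to 0.27, dropped, then rose again. That could be a click or the fingers slipping on the cap, so I'm letting go to look at the marks.

send_rows([
  {"delta_pos":[0,0,0],"twist":0,"jaw":36},
  {"delta_pos":[0,0,0],"twist":0,"jaw":44},
  {"delta_pos":[0,0,0],"twist":0,"jaw":54},
  {"delta_pos":[0,0,0],"twist":0,"jaw":60},
  {"delta_pos":[0,0,0],"twist":0,"jaw":60},
  {"delta_pos":[0,0,-10],"twist":0,"jaw":60},
  {"delta_pos":[0,0,-35],"twist":0,"jaw":60},
  {"delta_pos":[0,0,-70],"twist":-7,"jaw":60},
  {"delta_pos":[0,0,-100],"twist":-14,"jaw":60},
  {"delta_pos":[0,0,-110],"twist":-21,"jaw":60},
])

```text
time: 15.57
ee_pos: [0.543, -0.1663, 0.2123]
tool_rot: [-3.139, -0.007, -0.432]
ft_force: [1.1, -0.6, 0.5]
gripper_width: 0.06
```

send_rows([
  {"delta_pos":[0,0,0],"twist":-7,"jaw":60},
  {"delta_pos":[0,0,0],"twist":-14,"jaw":60},
  {"delta_pos":[0,0,0],"twist":-21,"jaw":60},
  {"delta_pos":[0,0,0],"twist":-28,"jaw":60},
  {"delta_pos":[0,0,0],"twist":-35,"jaw":60},
  {"delta_pos":[0,0,0],"twist":-42,"jaw":60},
  {"delta_pos":[0,0,0],"twist":-49,"jaw":60},
  {"delta_pos":[0,0,0],"twist":-56,"jaw":60},
  {"delta_pos":[0,0,0],"twist":-63,"jaw":60},
  {"delta_pos":[0,0,0],"twist":-70,"jaw":60},
])

```text
time: 16.4
ee_pos: [0.5409, -0.1653, 0.2077]
tool_rot: [3.141, -0.0, 0.791]
ft_force: [0.6, 0.9, 0.7]
gripper_width: 0.06
```

send_rows([
  {"delta_pos":[0,0,0],"twist":-7,"jaw":60},
  {"delta_pos":[0,0,0],"twist":-14,"jaw":60},
  {"delta_pos":[0,0,0],"twist":-21,"jaw":60},
  {"delta_pos":[0,0,0],"twist":-28,"jaw":60},
  {"delta_pos":[0,0,0],"twist":-28,"jaw":60},
  {"delta_pos":[0,0,0],"twist":-28,"jaw":60},
])

```text
time: 16.9
ee_pos: [0.541, -0.1652, 0.2075]
tool_rot: [3.141, -0.0, 1.27]
ft_force: [-0.2, 0.1, 0.3]
gripper_width: 0.06
```

```bash
python3 q.py
python3 - <<'E'
from h import *
im,d,c=snap('wrist','w6'); u,v=map(int,proj([.5415,-.1645,.09],c)); print(u,v)
v0=max(v-100,0);u0=max(u-110,0)
cv2.imwrite('pics/w6c.png',cv2.resize(im[v0:v+90,u0:u+110],None,fx=3,fy=3,interpolation=cv2.INTER_CUBIC)); print(u0,v0)
E
```

```text
16.9 [ 0.54101888 -0.16523867  0.20753004] 72.75 [-0.17  0.11  0.25] [-0.016 -0.01  -0.011] 0.059962300529743835
314 202
204 102
```

View pics/w6c.png

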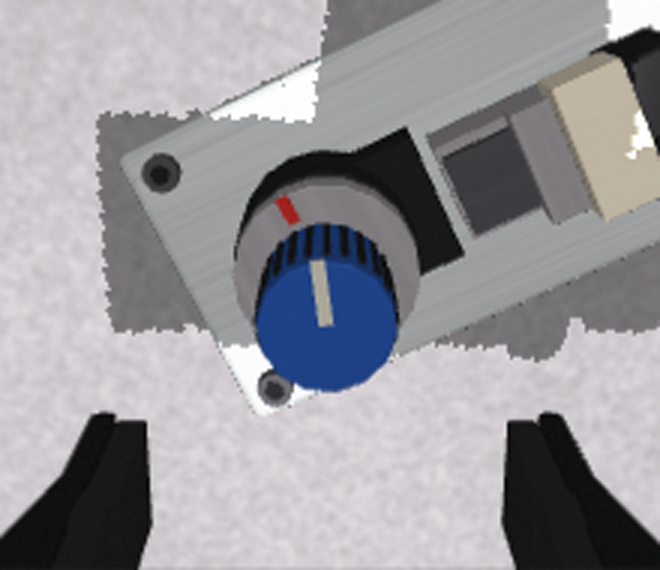

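The crop shows the jaw closed on the block. The red collar line is at (288,210) and the white line runs from (317,261) to (326,326), slightly clockwise of it.

```bash
cat > ang.py <<'E'
from h import *
import sys
f=sys.argv[1]; im,d,c=load(f); h=cv2.cvtColor(im,cv2.COLOR_BGR2HSV)
u0,v0=map(int,proj([.5415,-.1645,.09],c)); m0=np.zeros((400,640),bool); m0[max(v0-55,0):v0+65,u0-60:u0+60]=1
red=((h[...,0]<8)|(h[...,0]>172))&(h[...,1]>120)&(h[...,2]>80)&m0
blue=(h[...,0]>100)&(h[...,0]<130)&(h[...,1]>120)&m0
n,l,st,_=cv2.connectedComponentsWithStats(blue.astype(np.uint8)); k=1+st[1:,4].argmax()
hull=cv2.convexHull(np.argwhere(l==k)[:,::-1].astype(np.int32)); F=np.zeros((400,640),np.uint8); cv2.fillPoly(F,[hull],255)
white=(F>0)&(h[...,1]<70)&(h[...,2]>120)
n,l2,st2,_=cv2.connectedComponentsWithStats(white.astype(np.uint8)); white=l2==(1+st2[1:,4].argmax())
def line(m,z):
    q=onz(np.argwhere(m)[:,::-1],z,c)[:,:2]; o=q.mean(0); w=np.linalg.svd(q-o)[2][0]; t=(q-o)@w; return o,w,len(q),np.ptp(t)
ax=np.array([float(a) for a in sys.argv[2:4]])
for n_,m,z in(('red',red,.064),('white',white,.107)):
    o,w,k,L=line(m,z); w=w*np.sign(w@(o-ax)); print(n_,k,'len',L.round(4),'dir',np.degrees(np.arctan2(w[1],w[0])).round(1),'radial',np.degrees(np.arctan2(*(o-ax)[::-1])).round(1),'ctr',o.round(4),'r',np.hypot(*(o-ax)).round(4))
E
python3 ang.py w6 .541 -.165; python3 ang.py w6 .542 -.1645;  python3 ang.py w4 .5415 -.165
```

```text
red 42 len 0.0078 dir -167.9 radial -164.4 ctr [ 0.521  -0.1706] r 0.0207
white 104 len 0.0158 dir 170.0 radial 177.8 ctr [ 0.5334 -0.1647] r 0.0076
red 42 len 0.0078 dir -167.9 radial -163.8 ctr [ 0.521  -0.1706] r 0.0218
white 104 len 0.0158 dir 170.0 radial -178.6 ctr [ 0.5334 -0.1647] r 0.0086Traceback (most recent call last):
  File "ang.py", line 15, in <module>
    o,w,k,L=line(m,z); w=w*np.sign(w@(o-ax)); print(n_,k,'len',L.round(4),'dir',np.degrees(np.arctan2(w[1],w[0])).round(1),'radial',np.degrees(np.arctan2(*(o-ax)[::-1])).round(1),'ctr',o.round(4),'r',np.hypot(*(o-ax)).round(4))
            ~~~~^^^^^
  File "ang.py", line 12, in line
    q=onz(np.argwhere(m)[:,::-1],z,c)[:,:2]; o=q.mean(0); w=np.linalg.svd(q-o)[2][0]; t=(q-o)@w; return o,w,len(q),np.ptp(t)
      ~~~^^^^^^^^^^^^^^^^^^^^^^^^^^^^
  File "h.py", line 20, in onz
    n=cv2.undistortPoints(uv[:,None],K,np.array([c['k1'],0,0,0],float))[:,0]
      ~~~~~~~~~~~~~~~~~~~^^^^^^^^^^^^^^^^^^^^^^^^^^^^^^^^^^^^^^^^^^^^^^
cv2.error: OpenCV(4.12.0) /io/opencv/modules/calib3d/src/undistort.dispatch.cpp:347: error: (-215:Assertion failed) CV_IS_MAT(_src) && CV_IS_MAT(_dst) && (_src->rows == 1 || _src->cols == 1) && (_dst->rows == 1 || _dst->cols == 1) && _src->cols + _src->rows - 1 == _dst->rows + _dst->cols - 1 && (CV_MAT_TYPE(_src->type) == CV_32FC2 || CV_MAT_TYPE(_src->type) == CV_64FC2) && (CV_MAT_TYPE(_dst->type) == CV_32FC2 || CV_MAT_TYPE(_dst->type) == CV_64FC2) in function 'cvUndistortPointsInternal'
```

send_rows([
  {"delta_pos":[0,1,25],"twist":0,"jaw":60},
  {"delta_pos":[0,1,55],"twist":0,"jaw":60},
  {"delta_pos":[0,1,80],"twist":0,"jaw":60},
  {"delta_pos":[0,1,98],"twist":0,"jaw":60},
  {"delta_pos":[0,1,109],"twist":0,"jaw":60},
  {"delta_pos":[0,1,109],"twist":0,"jaw":60},
  {"delta_pos":[0,1,109],"twist":0,"jaw":55},
  {"delta_pos":[0,1,109],"twist":0,"jaw":48},
  {"delta_pos":[0,1,109],"twist":0,"jaw":42},
  {"delta_pos":[0,1,109],"twist":0,"jaw":39},
])

```text
time: 17.78
ee_pos: [0.5429, -0.1654, 0.0993]
tool_rot: [3.139, -0.001, 1.273]
ft_force: [-0.2, -0.6, -0.1]
gripper_width: 0.0436
```

send_rows([
  {"delta_pos":[0,0,0],"twist":0,"jaw":37},
  {"delta_pos":[0,0,0],"twist":0,"jaw":35},
  {"delta_pos":[0,0,0],"twist":0,"jaw":33},
  {"delta_pos":[0,0,0],"twist":0,"jaw":30},
  {"delta_pos":[0,0,0],"twist":0,"jaw":28},
  {"delta_pos":[0,0,0],"twist":0,"jaw":28},
], newtons=20)

```text
time: 18.28
ee_pos: [0.5421, -0.1656, 0.0982]
tool_rot: [3.141, 0.0, 1.273]
ft_force: [-0.8, -2.2, 3.0]
gripper_width: 0.0336
```

```bash
python3 q.py
```

```text
18.2833 [ 0.54211471 -0.16563477  0.09820347] 72.95 [-0.82 -2.21  2.96] [-0.27   0.151  0.027] 0.03355607332507705
```

send_rows([
  {"delta_pos":[0,0,0],"twist":2,"jaw":28},
  {"delta_pos":[0,0,0],"twist":4,"jaw":28},
  {"delta_pos":[0,0,0],"twist":6,"jaw":28},
  {"delta_pos":[0,0,0],"twist":6,"jaw":28},
])

```text
time: 18.62
ee_pos: [0.5422, -0.1655, 0.0982]
tool_rot: [3.141, 0.0, 1.168]
ft_force: [-1.7, -1.7, 2.9]
gripper_width: 0.0336
```

```bash
python3 q.py
```

```text
18.6167 [ 0.54216796 -0.16549436  0.0982457 ] 66.92 [-1.67 -1.67  2.91] [-0.344  0.261 -0.002] 0.03363126509787126
```

send_rows([
  {"delta_pos":[0,0,0],"twist":2,"jaw":28},
  {"delta_pos":[0,0,0],"twist":4,"jaw":28},
  {"delta_pos":[0,0,0],"twist":6,"jaw":28},
  {"delta_pos":[0,0,0],"twist":6,"jaw":28},
])

```text
time: 18.95
ee_pos: [0.5422, -0.1656, 0.0982]
tool_rot: [3.141, 0.0, 1.064]
ft_force: [-0.5, -1.0, 4.5]
gripper_width: 0.0337
```

```bash
python3 q.py
```

```text
18.95 [ 0.54216406 -0.16560454  0.09823027] 60.97 [-0.49 -0.95  4.53] [-0.433  0.216  0.047] 0.03366513384316902
```

send_rows([
  {"delta_pos":[0,0,0],"twist":0,"jaw":36},
  {"delta_pos":[0,0,0],"twist":0,"jaw":44},
  {"delta_pos":[0,0,0],"twist":0,"jaw":54},
  {"delta_pos":[0,0,0],"twist":0,"jaw":60},
  {"delta_pos":[0,0,0],"twist":0,"jaw":60},
  {"delta_pos":[0,0,-10],"twist":0,"jaw":60},
  {"delta_pos":[0,0,-35],"twist":0,"jaw":60},
  {"delta_pos":[0,0,-70],"twist":-6,"jaw":60},
  {"delta_pos":[0,0,-100],"twist":-12,"jaw":60},
  {"delta_pos":[0,0,-110],"twist":-12,"jaw":60},
])

```text
time: 19.78
ee_pos: [0.5443, -0.1663, 0.2136]
tool_rot: [3.134, -0.002, 1.277]
ft_force: [0.7, 0.1, -0.2]
gripper_width: 0.0598
```

send_rows([
  {"delta_pos":[0,0,0],"twist":0,"jaw":60},
  {"delta_pos":[0,0,0],"twist":0,"jaw":60},
  {"delta_pos":[0,0,0],"twist":0,"jaw":60},
  {"delta_pos":[0,0,0],"twist":0,"jaw":60},
  {"delta_pos":[0,0,0],"twist":0,"jaw":60},
])

```text
time: 20.2
ee_pos: [0.5412, -0.1649, 0.2063]
tool_rot: [-3.139, 0.001, 1.273]
ft_force: [0.2, 0.5, 0.1]
gripper_width: 0.0604
```

```bash
python3 q.py
python3 - <<'E'
from h import *
im,d,c=snap('wrist','w7'); u,v=map(int,proj([.5415,-.1645,.09],c))
cv2.imwrite('pics/w7c.png',cv2.resize(im[v-100:v+90,u-110:u+110],None,fx=3,fy=3,interpolation=cv2.INTER_CUBIC))
E
python3 ang.py w7 .5417 -.1655
```

```text
20.2 [ 0.54120472 -0.16487282  0.20633449] 72.96 [0.16 0.52 0.09] [ 0.04   0.038 -0.002] 0.06039869585562845
red 42 len 0.0077 dir -169.2 radial -166.1 ctr [ 0.5209 -0.1706] r 0.0214
white 107 len 0.0162 dir 158.7 radial 161.9 ctr [ 0.5337 -0.1629] r 0.0084
```

View pics/w7c.png

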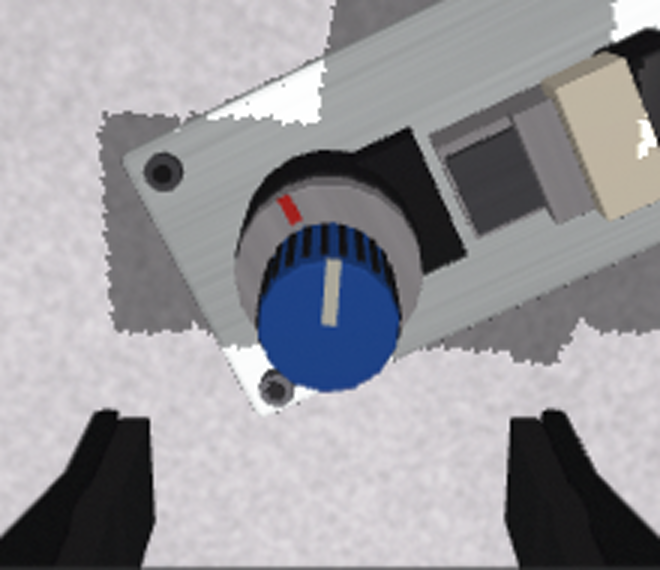

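The white line is now about 32° clockwise of the red line, inside the 22–58° window, and the collar has not moved. The last look is at the clamped block.

send_rows([
  {"delta_pos":[0,0,-10],"twist":7,"jaw":60},
  {"delta_pos":[0,0,-20],"twist":14,"jaw":60},
  {"delta_pos":[0,0,-20],"twist":21,"jaw":60},
  {"delta_pos":[0,0,-20],"twist":28,"jaw":60},
  {"delta_pos":[0,0,-20],"twist":35,"jaw":60},
  {"delta_pos":[0,0,-20],"twist":42,"jaw":60},
  {"delta_pos":[0,0,-20],"twist":49,"jaw":60},
  {"delta_pos":[0,0,-20],"twist":56,"jaw":60},
  {"delta_pos":[0,0,-20],"twist":63,"jaw":60},
  {"delta_pos":[0,0,-20],"twist":65,"jaw":60},
])

```text
time: 21.08
ee_pos: [0.5418, -0.1651, 0.2272]
tool_rot: [-3.142, 0.001, 0.133]
ft_force: [-0.2, -1.1, -0.2]
gripper_width: 0.0601
```

send_rows([
  {"delta_pos":[0,0,0],"twist":0,"jaw":60},
  {"delta_pos":[0,0,0],"twist":0,"jaw":60},
  {"delta_pos":[0,0,0],"twist":0,"jaw":60},
  {"delta_pos":[0,0,0],"twist":0,"jaw":60},
])

```text
time: 21.42
ee_pos: [0.542, -0.1652, 0.2277]
tool_rot: [-3.142, 0.0, 0.14]
ft_force: [0.6, -0.1, 0.6]
gripper_width: 0.0602
```

```bash
python3 q.py
python3 - <<'E'
from h import *
im,d,c=snap('wrist','w8'); W=cloud(d,c)
cv2.imwrite('pics/w8c.png',cv2.resize(im[10:240,220:400],None,fx=2.5,fy=2.5,interpolation=cv2.INTER_CUBIC))
h=cv2.cvtColor(im,cv2.COLOR_BGR2HSV); u,v=map(int,proj([.5289,-.0809,.062],c)); print(u,v,im[v,u])
n=np.array([.5289,-.0809]); t=.1405; a=(W[...,:2]-n)@np.array([[np.cos(t),-np.sin(t)],[np.sin(t),np.cos(t)]])
m=(abs(a[...,0])<.017)&(abs(a[...,1])<.007); P=W[m]; A=np.c_[a[m],np.ones(m.sum())]; print('top plane',np.linalg.lstsq(A,P[:,2],rcond=None)[0].round(4))
E
```

```text
21.4167 [ 0.54196532 -0.16520218  0.22774803] 8.01 [ 0.55 -0.07  0.6 ] [-0.075  0.098 -0.045] 0.06015271125700893
310 83 [165 182 192]
top plane [  1.9221 -26.5885   0.1878]
```

View pics/w8c.png

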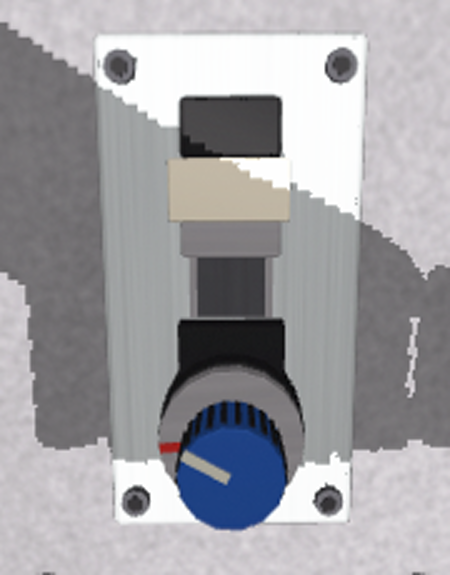

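The block is clamped square between the jaws at crop (229,190), and the white line is clearly clockwise of the red. One last flatness and angle check, then I hand in.

```bash
python3 ang.py w8 .5417 -.1655
python3 - <<'E'
from h import *
im,d,c=load('w8'); W=cloud(d,c); n=np.array([.5289,-.0809]); t=.1405; a=(W[...,:2]-n)@np.array([[np.cos(t),-np.sin(t)],[np.sin(t),np.cos(t)]])
m=(abs(a[...,0])<.017)&(abs(a[...,1])<.007)&(abs(W[...,2]-.062)<.01); A=np.c_[a[m],np.ones(m.sum())]; print('top plane',m.sum(),np.linalg.lstsq(A,W[m][:,2],rcond=None)[0].round(4))
print(hand_in())
E
```

```text
red 32 len 0.0062 dir -171.6 radial -166.2 ctr [ 0.5209 -0.1706] r 0.0214
white 98 len 0.0159 dir 158.7 radial 162.3 ctr [ 0.5337 -0.1629] r 0.0084
top plane 751 [-0.0016 -0.0012  0.0619]
the job is handed in; nothing more can be done
None
```

The ivory block is clamped in the vise nest and the cap was turned clockwise through one clutch click. I released both and handed the job in at about 21.5 s of the allowed 72 s.

**Final checks**
- **Block:** The jaws are closed on it, it looks square against the fixed jaw, and its top is level (tilt under 0.2°) at 61.9 mm, where 62 mm is expected.
- **Click:** The white line is 30–32° clockwise of the red line, inside the 22–58° window and a little short of the nominal 36°. The collar did not move between the last two turns.
- **Forces and bystanders:** The largest force reading was about 6 N sideways on the wrist while turning. I never went near the other things on the bench, but took no final picture of them.

**What disagreed or was unclear**
- **Torque trace:** It rose to 0.27 N m, dropped to 0.05, then rose to 0.27 again, so it could not say clearly whether the clutch had clicked. I let go after 106° of turning, saw about 24° of slip in the wrist camera, and regripped to turn 12° more.
- **Cap axis:** My estimates of where it lies differed by up to about 2 mm, and the grip's give took that up.

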